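Load the slide carrier under the drag spring

ROBOT

A 6-joint arm with a two-finger parallel gripper is mounted at the origin on a cart in front of the work surface, level with it; the furniture and walls round the work are solid. World frame = base frame: x ahead of the robot, y to its left, z up, the work surface at z = 0. Lengths are in m, angles in rad, forces in N, time in s.
With the tool pointing down it reaches from about 0.25 to 0.8 m from the base axis. Payload 3.9 kg.
Tool frame: the origin (TCP) lies between the finger pads; the fingertips stand 25 mm ahead of it and the grasp point (between the pads) lies 6 mm ahead of it (finger_overhang is the distance from the TCP to the fingertips, in m); z points along the fingers, y is the line along which they close (so a half turn about z gives the same grasp; the last joint's range is limited). The gripper opens to 85 mm and grips with 20 to 120 N. Pads are 22 mm wide; open, the fingers measure 114 mm over their backs; the gripper's body (76 mm by 85 mm) begins 54 mm behind the grasp point. The pads swing forward as they close: fully open they stand 13 mm farther back than shut.
Start: joints at [1.322, 0.26, -0.138, 1.173, 0, 1.571], TCP at [0.129, 0.509, 0.236] pointing down, gripper open.
Joint ranges: [-2.78, 2.78], [-0.83, 1.72], [-1.28, 1.37], [-1.9, 2.12], [-1.57, 1.48], [-3.14, 3.14]. Speed limits (rad/s): [2.57, 2.57, 3.14, 3.14, 3.14, 3.14].

INTERFACE

Orientations are given as a unit quaternion [w, x, y, z].
In Python, from plant import sense, camera, job_done, boxes_of, landmark_of, finger_overhang gives the robot as it stands.
- The arm moves only by the shell command python3 -m handwheel 'ROWS'. ROWS is JSON, one flat list of numbers, 5 for each row, row after row: the shift along the world's x, y, z in cm, then the turn about the world's z in degrees, then the closure in counts, from 0 (fully open) to 255 (shut). A call has 1 to 8 rows; each row is the pose to reach, as a shift and turn from the pose commanded when the call began; what a row does not reach only later rows make up. A row lasts 1/12 s, in which the tool goes at most 41.7 mm and 7.16 degrees, less where a joint would pass 70% of its speed; a pose out of reach is approached as far as the arm can. A call with a gripper value outside its range is refused whole. The fingers move at their own pace and stop on an object; the grip force is fixed at half the most. Time passes only in rows, so rows that repeat a pose let the fingers close. It gives the time, the measured TCP pose, the force, the opening and the grip force at its end, in the units of the state.
- sense(): the state, without advancing time (a new reading comes with each control period).
- camera(name): name is "scene" or "top" or "wrist"; returns a dict with "color" (400x640x3 uint8, blue, green, red), "z_map" (400x640 float32, m along the optical axis (not along the pixel's ray), 0 where there is no reading), "intrinsics" (3x3 intrinsics, pixels), "dist_coeffs" ([k1, k2, p1, p2, k3] as OpenCV has them; the pictures are not rectified), "extrinsics" (4x4, takes a point from world to camera coordinates). Camera axes: x right, y down, z forward; pixel columns grow to the right and rows downward; lengths in m; the calibration is good to about 2 mm. A picture is of the moment at which its call begins.
- job_done(): hands the job in; it is judged then, once.
Trained networks look in the newest picture that a camera, given by its name, has taken for a name from the list of things; names that differ only in an ending like _2 or _b are one class to them, and where a whole thing is asked for, a point or a joint stands for the part that bears it (a point fixed in the world has none). Each returns a list of dicts, best first, with "score" (0 to 1); they miss things now and then, are a little off and sometimes report something else, mostly with a low value. They report only what shows in the picture. A call takes as long as a camera call. They do not tell look-alikes from the thing itself.
- boxes_of(camera, query): "bbox" ([left, top, right, bottom] in pixels, round what is visible of it).
- landmark_of(camera, query): "at" ([column, row] in pixels: a listed point, or the origin of a listed thing).
The state is a dict: "time_s": time; "joints": joint angles; "joint_vel": joint speeds; "joint_efforts": joint torques, N m; "position": TCP position; "eef_rot": TCP orientation; "ft_force": force on the tool from outside, world axes, zero at the start; "ft_torque": the same for the moment, N m; "opening": finger opening in m; "gripper_force": force on a finger pad.
Only numpy, scipy, OpenCV 4.12 (cv2) and the standard library are available. Lean on these libraries where they do the work, as an engineer would, in place of code of your own. Each camera call takes 0.05 s, during which the arm holds its last target. There are 200 camera calls.

TASK

Load the black slide carrier into its dock: with closed fingertips press it down hard on its sprung bed, keep it pressed and push it forward under the hold-down bar and the drag spring until its nose is fully home against the end stop, then let go so that the bar keeps it down. Only press and push: do not pinch, lift or tip the carrier, and leave the small things standing around the dock alone.

Things in the scene. Friction and masses are not known exactly. Their poses are not given: they have to be found in the camera images.
- dock: Fixed metal loading dock, 200 x 90 mm, 45 mm high. Origin: centre of its underside, on the worktop; x is the direction in which the carrier is pushed, z up. Two side guides, 53 mm apart inside, tops at z = 25 mm, lead the carrier. Hold-down bar at x = 38 to 46 mm; end stop's face at x = 80 mm.
- hold_bar (a point): Middle of the underside of the hold-down bar, 42 mm ahead of the dock's origin and 31 mm above the worktop. The bar is 8 mm thick along x and crosses from guide to guide; its top, with screws, is 45 mm above the worktop.
- drag_spring (a point): Hinge end of the drag spring, a steel leaf behind the bar that slopes down and forward from here (48 mm ahead of the dock's origin, 39 mm up) to its curled tip (70 mm ahead, 25 mm up). The passing carrier pushes it up against a few newtons, which drags on the carrier's top.
- dock_stop (a point): Middle of the face of the dock's end stop, 20 mm above the worktop; axes as the dock's.
- bed (a joint): How far the flat spring bed under the carrier is pressed down, m: 0 at rest (bed top 22 mm above the worktop), 0.009 fully down; it stays level. It resists with 3 N at first, 12 N fully down. The carrier passes the bar at 0.005 or more; 0.007 is a good depth. A released carrier under the bar keeps it near 0.005.
- carrier: Loose black slide carrier on the bed: plate 110 mm long (its x), 50 mm wide, 14 mm thick, 150 g, glass slide let into its front half. Origin: centre of its underside; x points to its nose, z up. At the start the nose is a few mm short of the bar and the top face 36 mm above the worktop, 5 mm too high for the bar.
- carrier_nose (a point): Middle of the carrier's front face, 55 mm ahead of its origin and 7 mm above its underside.
- thumb_step (a point): Foot of the upright rear face of the carrier's thumb step, mid-width, 25 mm behind the carrier's origin, level with its top. Behind this point lies a flat finger deck 30 mm long to the carrier's rear end; fingertips pressed on it can push forward against the face, 9 mm high. In front the step slopes down over 21 mm.
- can: Bystander: objective can, black with a grey ribbed lid, 37 mm across, 54 mm high; origin at the centre of its underside.
- eyepiece: Bystander: dark eyepiece, 34 mm across, 51 mm high; origin at the centre of its underside.
- mount: Bystander: black round specimen mount, 30 mm across, 18 mm high; origin at the centre of its underside.
- oil: Bystander: small immersion oil bottle, 27 mm across, 60 mm high; origin at the centre of its underside.
There are look-alikes about, which are no part of the job. There is more than one size of the carrier; the one meant has the size given above.

How it is judged:
On the way:
1. the carrier is pressed down and its nose is under the hold-down bar (x of carrier_nose in the frame of dock above 0.046 m and value of joint bed above 0.0035 m), for 0.1 s.
At the end, for the whole second after the job is handed in: The carrier's nose is within 3.5 mm of the end stop, the carrier lies level (within 0.06 rad) and at rest under the bar, with the bed kept at least 3.5 mm down, and the robot has let go (x of carrier_nose in the frame of dock above 0.0765 m and z of carrier_nose in the frame of dock below 0.028 m and value of joint bed above 0.0035 m and angle between carrier's own z axis and vertical below 0.06 rad and linear speed of carrier below 0.01 m/s); the robot touches nothing.
It fails at once if the carrier is lifted more than 6 mm off its sprung bed's rest height (z of carrier in the frame of dock above 0.028 m).
It fails at once if the carrier is tipped by more than 0.2 rad (angle between carrier's own z axis and vertical above 0.2 rad).
It fails at once if a bystander is moved more than 15 mm (distance of any of can, eyepiece, mount, oil from where it was at the start of the episode above 0.015 m).
It also fails if it takes over 32 s, if anything falls off the work surface, if the arm or the gripper's body presses on something with over 40 N, if the wrist force passes 120 N, or if a joint passes its speed limit or range.

## Working session

There is one attempt and no reset: what is moved stays moved. The work goes in short steps, Python scripts to look and compute and a shell command to move; the robot and the scene stay as the last step left them, time stands still between calls to the robot, and variables do not carry over. Pictures are saved under pics/ and viewed, at most 10 in all, crops included, and the job is handed in when it is done.

```bash
mkdir -p pics; cat > h.py <<'E'
import numpy as np, cv2
from plant import *
def ray(c,uv):
    p=cv2.undistortPoints(np.array([[uv]],float),np.array(c["intrinsics"]),np.array(c["dist_coeffs"]))[0,0]
    return p
def at_z(c,uv,z):
    T=np.array(c["extrinsics"]);R=T[:3,:3];t=T[:3,3];o=-R.T@t
    d=R.T@np.array([*ray(c,uv),1]);return o+d*(z-o[2])/d[2]
def by_depth(c,uv):
    u,v=int(round(uv[0])),int(round(uv[1]));w=c["z_map"][max(0,v-1):v+2,max(0,u-1):u+2];w=w[w>0]
    if not len(w):return None
    T=np.array(c["extrinsics"]);return T[:3,:3].T@(np.array([*ray(c,uv),1])*np.median(w)-T[:3,3])
E
python3 - <<'E'
from h import *
np.set_printoptions(precision=3,suppress=True)
print({k:sense()[k] for k in("position","eef_rot","opening","time_s","ft_force")},finger_overhang)
for n in("scene","top"):
    c=camera(n);cv2.imwrite(f"pics/{n}0.png",c["color"])
    T=np.array(c["extrinsics"]);print(n,-T[:3,:3].T@T[:3,3])
    for q in("dock","carrier","can","eyepiece","mount","oil"):
        for b in boxes_of(n,q)[:4]:
            print(q,round(b["score"],2),np.round(b["bbox"]))
    for q,z in(("dock",0),("hold_bar",.031),("drag_spring",.039),("dock_stop",.02),("carrier",.022),("carrier_nose",.029),("thumb_step",.036)):
        for b in landmark_of(n,q)[:3]:print(q,round(b["score"],2),np.round(b["at"],1),at_z(c,b["at"],z),by_depth(c,b["at"]))
E
```

```text
{'position': array([0.129, 0.508, 0.235]), 'eef_rot': array([-0.   ,  0.124,  0.992, -0.001]), 'opening': 0.08566292948266556, 'time_s': 0.0, 'ft_force': array([-0.358, -0.484,  0.186])} 0.025
scene [ 0.097 -0.662  0.697]
carrier 0.61 [376. 256. 405. 293.]
carrier 0.59 [276. 207. 320. 255.]
carrier 0.56 [265. 187. 336. 270.]
can 0.83 [237. 216. 254. 241.]
eyepiece 0.65 [252. 194. 270. 215.]
mount 0.71 [335. 238. 348. 256.]
oil 0.53 [351. 202. 364. 231.]
dock 0.85 [301.6 226.9] [ 0.539 -0.297  0.   ] [ 0.516 -0.317  0.037]
hold_bar 0.61 [305.5 206.1] [ 0.57  -0.285  0.031] [ 0.575 -0.281  0.024]
drag_spring 0.79 [308.2 199.4] [ 0.583 -0.283  0.039] [ 0.581 -0.284  0.042]
dock_stop 0.89 [314.3 194.7] [ 0.617 -0.274  0.02 ] [ 0.614 -0.276  0.024]
dock_stop 0.65 [356.5 223.8] [ 0.601 -0.396  0.02 ] [ 0.605 -0.394  0.015]
carrier 0.87 [212.6 214.5] [ 0.44  -0.135  0.022] [ 0.446 -0.125  0.009]
carrier 0.72 [389.2 276.5] [ 0.527 -0.516  0.022] [ 0.532 -0.515  0.014]
carrier_nose 0.95 [384.3 257.5] [ 0.555 -0.489  0.029] [ 0.567 -0.484  0.011]
carrier_nose 0.88 [211.3 208.2] [ 0.447 -0.125 
[... 900 characters left out ...]
2 ] [ 0.61  -0.397  0.008]
dock_stop 0.59 [287.8 176.8] [ 0.61  -0.274  0.02 ] [ 0.609 -0.274  0.024]
dock_stop 0.59 [300.  194.5] [ 0.563 -0.3    0.02 ] [ 0.559 -0.3    0.036]
carrier 0.9 [385.7 193.4] [ 0.544 -0.507  0.022] [ 0.546 -0.51   0.01 ]
carrier 0.66 [305.8 213.9] [ 0.514 -0.309  0.022] [ 0.511 -0.309  0.037]
carrier 0.63 [290.2 187.7] [ 0.582 -0.278  0.022] [ 0.576 -0.278  0.044]
carrier_nose 0.85 [374.5 184.6] [ 0.567 -0.481  0.029] [ 0.571 -0.485  0.011]
thumb_step 0.96 [311.5 223.7] [ 0.487 -0.32   0.036] [ 0.487 -0.32   0.037]
thumb_step 0.87 [393.3 199.8] [ 0.524 -0.52   0.036] [ 0.529 -0.526  0.01 ]
thumb_step 0.79 [233.7 258.5] [ 0.424 -0.134  0.036] [ 0.426 -0.129  0.014]
```

```bash
python3 - <<'E'
import cv2,numpy as np
a=cv2.imread("pics/top0.png")[150:275,205:415];b=cv2.imread("pics/scene0.png")[170:300,200:410]
a=cv2.resize(a,(500,298),interpolation=2);b=cv2.resize(b,(500,300),interpolation=2)
cv2.imwrite("pics/both.png",np.vstack([a,b]))
E
```

```text
(no output)
```

View pics/both.png

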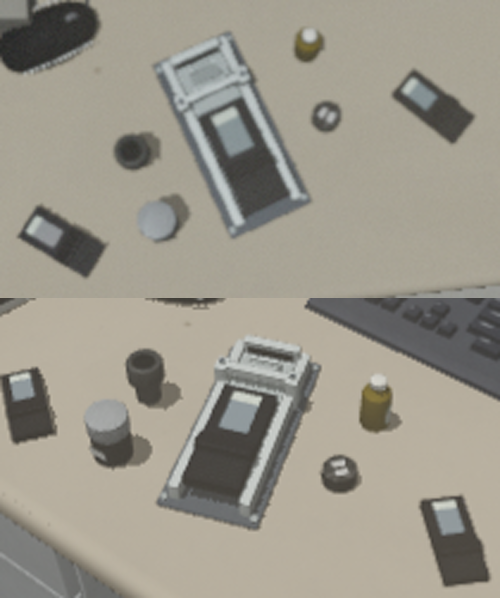

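View pics/scene0.png

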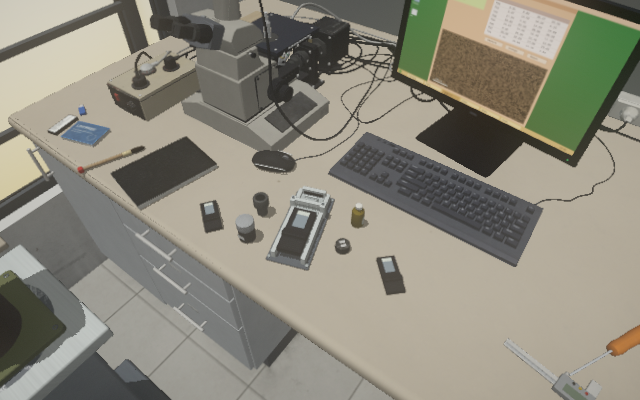

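```bash
python3 - <<'E'
from h import *
np.set_printoptions(precision=3,suppress=True)
c=camera("top")
# highest things in the swing region, base to dock
T=np.array(c["extrinsics"]);P=[]
for v in range(0,400,4):
    for u in range(0,640,4):
        p=by_depth(c,(u,v))
        if p is not None and p[2]>.12:P.append(p)
P=np.array(P);print(len(P), P.min(0) if len(P) else '',P.max(0) if len(P) else '')
# dark-on-bright rails: bright pixels of the dock at z 20..30 mm
hsv=cv2.cvtColor(c["color"],cv2.COLOR_BGR2HSV);Q=[]
for v in range(160,252):
    for u in range(268,338):
        p=by_depth(c,(u,v))
        if p is not None and .017<p[2]<.05:Q.append(p)
Q=np.array(Q)
r=cv2.minAreaRect((Q[:,:2]*1000).astype(np.float32));print(r)
for q,z in(("thumb_step",.036),("dock",0),("hold_bar",.031),("dock_stop",.02)):
    for b in landmark_of("top",q)[:2]:print(q,b["score"],at_z(c,b["at"],z))
d=[p for p in Q];print(np.median(Q[:,:2],0))
E
```

```text
1297 [ 0.567 -0.718  0.12 ] [1.072 0.345 0.535]
((533.2594604492188, -306.10223388671875), (171.294921875, 204.8776397705078), 87.28162384033203)
thumb_step 0.92 [ 0.528 -0.521  0.036]
thumb_step 0.78 [ 0.49  -0.321  0.036]
dock 0.92 [ 0.542 -0.298  0.   ]
hold_bar 0.91 [ 0.584 -0.285  0.031]
dock_stop 0.81 [ 0.615 -0.272  0.02 ]
[ 0.541 -0.302]
```

```bash
python3 -m handwheel '[13.5,-30,0,12,255, 13.5,-30,0,12,255, 13.5,-30,0,12,255, 13.5,-30,0,12,255, 13.5,-30,0,12,255, 13.5,-30,0,12,255, 13.5,-30,0,12,255, 13.5,-30,0,12,255]'
python3 -m handwheel '[12,-30,0,12,255, 12,-30,0,12,255, 12,-30,0,12,255, 12,-30,0,12,255, 12,-30,0,12,255, 12,-30,0,12,255, 12,-30,0,12,255, 12,-30,0,12,255]'
```

```text
time_s: 2.32
position: [0.2645, 0.2067, 0.2364]
eef_rot: [0.0, 0.019, 1.0, 0.0]
ft_force: [0.6, 0.3, 0.1]
opening: -0.0
gripper_force: 0.0
time_s: 2.98
position: [0.3806, -0.0836, 0.2365]
eef_rot: [0.001, -0.085, 0.996, -0.0]
ft_force: [1.1, 0.4, 1.7]
opening: -0.0001
gripper_force: 0.0
```

```bash
python3 -m handwheel '[8,-23.5,-6,10,255, 8,-23.5,-6,10,255, 8,-23.5,-6,10,255, 8,-23.5,-6,10,255, 8,-23.5,-6,10,255, 8,-23.5,-6,10,255, 8,-23.5,-6,10,255, 8,-23.5,-6,10,255]'
python3 - <<'E'
from h import *
np.set_printoptions(precision=4,suppress=True)
s=sense();print(s["position"],s["eef_rot"],s["joints"],s["time_s"])
c=camera("wrist");cv2.imwrite("pics/w1.png",c["color"])
for q,z in(("thumb_step",.036),("carrier_nose",.029),("dock",0),("hold_bar",.031),("drag_spring",.039),("dock_stop",.02),("carrier",.022)):
    for b in landmark_of("wrist",q)[:2]:print(q,round(b["score"],2),np.round(b["at"]),at_z(c,b["at"],z),by_depth(c,b["at"]))
E
```

```text
time_s: 3.65
position: [0.4609, -0.319, 0.1747]
eef_rot: [-0.0, -0.17, 0.985, 0.0]
ft_force: [0.2, 0.2, -0.5]
opening: 0.0
gripper_force: 0.0
[ 0.4609 -0.319   0.1747] [-0.0003 -0.1698  0.9855  0.0001] [-0.6053  0.3527 -0.168   1.0507 -0.0003 -0.9466] 3.65
thumb_step 0.89 [478. 215.] [ 0.4325 -0.1531  0.036 ] [ 0.4361 -0.1359  0.0109]
thumb_step 0.76 [121. 181.] [ 0.5205 -0.5098  0.036 ] [ 0.5319 -0.5246  0.0115]
carrier_nose 0.97 [153. 225.] [ 0.5614 -0.4729  0.029 ] [ 0.5729 -0.4818  0.0097]
carrier_nose 0.95 [497. 250.] [ 0.4629 -0.1071  0.029 ] [ 0.4676 -0.0911  0.0099]
dock_stop 0.8 [308. 310.] [ 0.6141 -0.2781  0.02  ] [ 0.4516 -0.3255  0.2338]
carrier 0.89 [136. 190.] [ 0.5321 -0.501   0.022 ] [ 0.5372 -0.5067  0.0115]
carrier 0.86 [478. 225.] [ 0.4449 -0.137   0.022 ] [ 0.4463 -0.1315  0.0142]
```

View pics/w1.png

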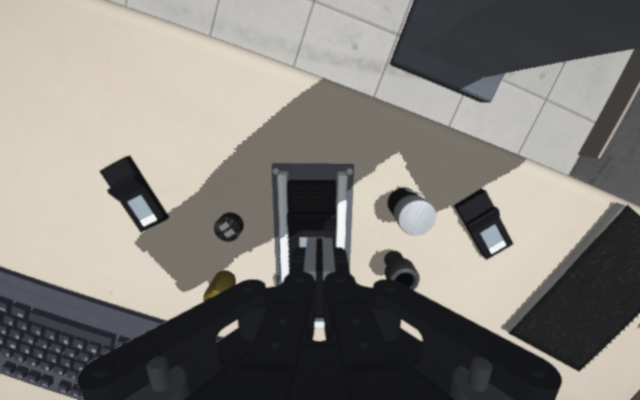

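```bash
python3 - <<'E'
from h import *
np.set_printoptions(precision=4,suppress=True)
c=camera("wrist");T=np.array(c["extrinsics"]);K=np.array(c["intrinsics"])
u,v=np.meshgrid(np.arange(265,362),np.arange(155,245))
uv=np.stack([u.ravel(),v.ravel()],1).astype(float)
n=cv2.undistortPoints(uv[:,None],K,np.array(c["dist_coeffs"]))[:,0]
d=c["z_map"][v.ravel(),u.ravel()]
P=(np.c_[n,np.ones(len(n))]*d[:,None]-T[:3,3])@T[:3,:3]
Z=P[:,2].reshape(u.shape)
for r in range(0,90,6):print(155+r,(Z[r,::3]*1000).round().astype(int))
a=np.radians(19.55);x=np.array([np.cos(a),np.sin(a)]);y=np.array([-x[1],x[0]])
s=sense()["position"][:2]
L=np.c_[(P[:,:2]-s)@x,(P[:,:2]-s)@y,P[:,2]]
np.set_printoptions(suppress=True,precision=1,linewidth=200)
for lo in np.arange(-.06,.06,.01):
    m=(L[:,0]>lo)&(L[:,0]<lo+.01)
    A=L[m&(L[:,2]>.006)&(abs(L[:,1])<.07)&(L[:,2]<.07),1]*1000;B=L[m&(L[:,2]>.031)&(L[:,2]<.055)&(abs(L[:,1])<.04)]*1000
    if len(A):print(lo.round(3),"dock",A.min(),A.max(),"carrier",(np.percentile(B[:,1],[1,99]),np.median(B[:,2]),len(B)) if len(B) else'')
E
```

```text
155 [ 1  1  0 -1 -1  0  0  0  0 -1  0  0  1  0 -1 -1  0  0  1 -2 -1  1 -2 -1
 -2  0  1  0  0 -1  0  0 -1]
161 [ 1  0  0  0 -2  0 -1  0  0  1  0  0  0  0 -1  1  0 -1  0  1  0  0 -1 -1
  1 -1  0 -2  0  0  1 -1  1]
167 [ 0  0  8  6  5  4  6  6  6  6  5  6  5  5  6  6  6  6  5  6  6  5  6  5
  6  6  4  5  5  0  0  0 -1]
173 [ 0  1  6  4 24 23 18  5  6  6  6  4  7  6  5  6  5  7  6  6  6  5  5 20
 21 20  5  9  5  0  0  0 -1]
179 [-1  0  7  5 25 24 19 29 28 27 25 28 27 27 27 28 27 27 25 27 27 26 25 23
 24 24  5  5  5  0  0  0  1]
185 [ 2 -1  7 25 25 25 35 35 36 36 36 35 36 36 36 35 36 37 36 36 35 38 35 25
 25 24  5  6  1  0  0  0  0]
191 [ 0 -1  5 23 24 24 35 36 36 36 36 35 36 35 36 35 36 37 35 35 36 35 35 25
 25 24  7  6 -1  1  0  0 -2]
197 [ 0 -2  6  6 25 25 35 36 35 36 35 35 36 37 35 36 35 34 35 36 36 35 36 25
 26 25  7  7  0  0 -1  0  1]
203 [ 0  0  5  6 24 25 36 34 36 35 34 37 36 35 36 35 37 34 36 35 37 36 34 23
 24 25  6  5  1  0 -1  0 -1]
209 [ 0 -1  5  6 24 25 24 36 36 34 37 36 37 36 36 36 36 36 38 36 35 36 36 24
 25 25  5  5  0  1  1  0  1]
215 [ 0  0  4  7 25 25 46 45 44 45 44 44
[... 686 characters left out ...]
765), 354)
0.0 dock -52.61276906109993 32.77032354905797 carrier (array([-35.7,  12.8]), np.float64(35.73577640388377), 457)
0.01 dock -53.914987585914375 32.18206282354039 carrier (array([-36.,  13.]), np.float64(35.767722668731714), 452)
0.02 dock -53.3834968797929 32.53185012078031 carrier (array([-36. ,  12.9]), np.float64(43.42665620578561), 616)
0.03 dock -52.91810503605201 32.60147995430587 carrier (array([-35.9,  13. ]), np.float64(42.03844693361268), 354)
0.04 dock -51.92400141619838 33.01026769241149 carrier (array([-35.7,  13.4]), np.float64(36.361388673587214), 344)
0.05 dock -52.55445333571733 33.246628279855514 carrier (array([-36.1,  12.5]), np.float64(35.74789653791264), 311)
```

```bash
python3 - <<'E'
from h import *
c=camera("wrist");T=np.array(c["extrinsics"]);K=np.array(c["intrinsics"])
u,v=np.meshgrid(np.arange(290,332),np.arange(155,240))
uv=np.stack([u.ravel(),v.ravel()],1).astype(float)
n=cv2.undistortPoints(uv[:,None],K,np.array(c["dist_coeffs"]))[:,0]
d=c["z_map"][v.ravel(),u.ravel()]
P=(np.c_[n,np.ones(len(n))]*d[:,None]-T[:3,3])@T[:3,:3]
s=sense();a=np.radians(19.55);L=(P[:,:2]-s["position"][:2])@[np.cos(a),np.sin(a)]*1000;z=P[:,2]*1000
print(s["position"],s["ft_force"],s["time_s"])
print("dock rear",np.percentile(L[(z>4)&(z<8)],1),"deck",np.percentile(L[(z>34)&(z<38)&(L<25)],[1,99]),"step",np.percentile(L[(z>42)&(z<47)],[1,99]),"TCP-rel mm")
E
```

```text
[ 0.46042449 -0.31556494  0.17676626] [-0.38432744 -0.99926378  0.55227506] 4.15
dock rear -18.95354421509679 deck [-5.94772992 24.02743374] step [23.52448765 35.15394654] TCP-rel mm
```

```bash
python3 -m handwheel '[1.3,-0.8,-9,0,255, 1.3,-0.8,-9,0,255, 1.3,-0.8,-9,0,255, 1.3,-0.8,-9,0,255, 1.3,-0.8,-9,0,255, 1.3,-0.8,-9,0,255]'
python3 - <<'E'
from h import *
c=camera("wrist");cv2.imwrite("pics/w2.png",c["color"])
s=sense();print(s["position"],s["eef_rot"],s["ft_force"],s["time_s"])
c=camera("scene");cv2.imwrite("pics/s2.png",cv2.resize(c["color"][150:300,200:400],None,fx=4,fy=4,interpolation=2))
T=np.array(camera("wrist")["extrinsics"]);c=camera("wrist");K=np.array(c["intrinsics"])
u,v=np.meshgrid(np.arange(0,640,2),np.arange(0,400,2))
uv=np.stack([u.ravel(),v.ravel()],1).astype(float)
n=cv2.undistortPoints(uv[:,None],K,np.array(c["dist_coeffs"]))[:,0]
d=c["z_map"][v.ravel(),u.ravel()];
P=((np.c_[n,np.ones(len(n))]*d[:,None]-T[:3,3])@T[:3,:3])[d>0]
s=sense();a=np.radians(19.55);e=np.array([np.cos(a),np.sin(a)]);f=np.array([-e[1],e[0]])
D=P[:,:2]-s["position"][:2];L=D@e*1000;M=D@f*1000;z=P[:,2]*1000
k=(abs(M)<45)&(abs(L)<60)
m=k&(z>33.5)&(z<38)
if m.sum():print("deck",np.percentile(L[m],[1,99]),np.percentile(M[m],[1,50,99]),m.sum())
m=k&(z>22)&(z<27);print("guides",np.percentile(L[m],[1,99]),np.percentile(M[m],[1,99]),m.sum())
E
```

```text
time_s: 4.65
position: [0.4744, -0.3249, 0.0883]
eef_rot: [0.001, -0.172, 0.985, -0.001]
ft_force: [-0.2, -0.1, 1.0]
opening: 0.0
gripper_force: 0.0
[ 0.47463408 -0.32512348  0.08860025] [ 0.00136378 -0.17146804  0.98518785 -0.00132111] [0.34140977 0.15925494 0.64234914] 4.7
deck [-16.1705778   41.63153207] [-22.04044624   3.49959837  26.69178636] 759
guides [-20.70118647  59.0253551 ] [-32.74264217  38.49444924] 608
```

View pics/w2.png

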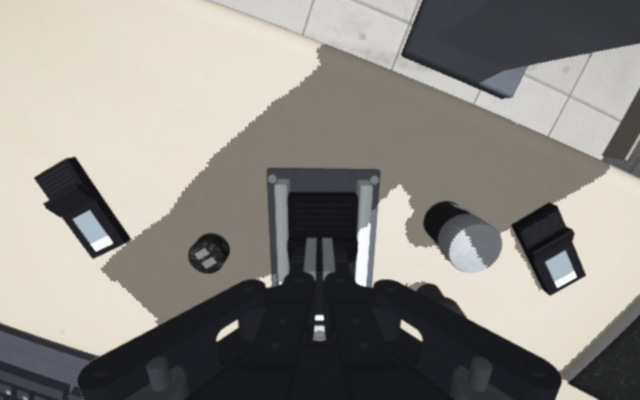

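View pics/s2.png

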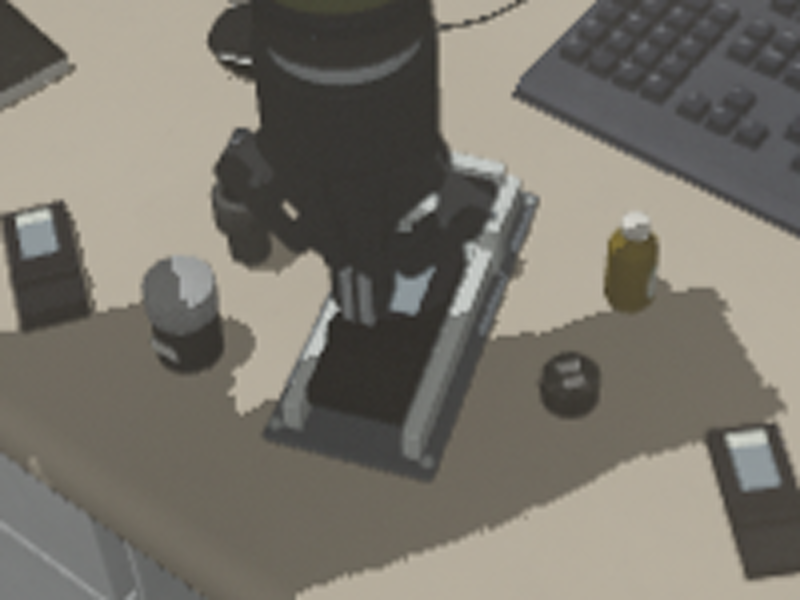

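```bash
python3 -m handwheel '[-0.1,0.2,-2.5,0,255, -0.1,0.2,-2.5,0,255, -0.1,0.2,-2.8,0,255, -0.1,0.2,-2.8,0,255, -0.1,0.2,-3.1,0,255, -0.1,0.2,-3.1,0,255]'; python3 -m handwheel '[0,0,-0.2,0,255,0,0,-0.2,0,255,0,0,-0.4,0,255,0,0,-0.4,0,255,0,0,-0.4,0,255]'
```

```text
time_s: 5.35
position: [0.4727, -0.3225, 0.0556]
eef_rot: [0.0, -0.171, 0.985, -0.0]
ft_force: [-1.0, -0.3, 0.3]
opening: 0.0002
gripper_force: 0.0
time_s: 5.77
position: [0.4723, -0.3222, 0.0511]
eef_rot: [-0.0, -0.171, 0.985, 0.0]
ft_force: [0.1, -0.1, 0.0]
opening: 0.0
gripper_force: 0.0
```

```bash
python3 - <<'E'
from h import *
s=sense();print(s["position"],s["ft_force"],s["ft_torque"],s["time_s"])
c=camera("scene");a=cv2.resize(c["color"][170:270,250:350],None,fx=5.5,fy=5.5,interpolation=2)
cv2.imwrite("pics/s3.png",a)
c=camera("wrist");K=np.array(c["intrinsics"]);T=np.array(c["extrinsics"])
u,v=np.meshgrid(np.arange(260,380,2),np.arange(100,300,2))
uv=np.stack([u.ravel(),v.ravel()],1).astype(float)
n=cv2.undistortPoints(uv[:,None],K,np.array(c["dist_coeffs"]))[:,0]
d=c["z_map"][v.ravel(),u.ravel()];
P=((np.c_[n,np.ones(len(n))]*d[:,None]-T[:3,3])@T[:3,:3])
Z=(P[:,2]*1000).reshape(u.shape).round().astype(int)
np.set_printoptions(linewidth=250)
print(Z[::5,::2])
E
```

```text
[ 0.47226979 -0.32221218  0.05109867] [ 0.09915185 -0.07952783  0.02029408] [ 0.03239542 -0.00477571  0.02687499] 5.7667
[[  0   0   0  -1   0   0   0  -1  -1   0   1  -1  -1   0  -1   0   0   0   0  -1  -1  -1   0   0   0  -1   0  -1   0   1]
 [ -2  -1   0  -1   0  -2   0  -1   0  -1  -1  -2  -1  -1  -1   0  -2   0   0  -1   0   0  -1   0  -1   0   1   1   0  -1]
 [ -1  -1   0   0   0   0  -1   0  -2   1  -1  -1   0   0   0   0   0  -2  -1   0  -1  -1   0  -2  -1  -1   0   0   0   0]
 [ -1  -1   0   0   0  -2   0   0  -1  -1   0  -1   0  -2   0   0   1   0  -1   0  -2   0  -1   0  -1  -1   1   0   0  -1]
 [ -1   0  -1   0   0  -1   0   0   0  -1  -1  -1   0  -1  -1   0   0  -1   0   0   0   0   0  -1   0  -1   0   0   0  -1]
 [ -2   1   0   0  -1   0  -1   0   0   0  -1  -1  -1  -1   0  -1   0   0   0  -1   0   0   0   0   0  -1   0   1 188   0]
 [ -1   0   1   0   1   0   0   0  -1  -2   0  -1   0   1   0  -1  -1   0   0   1  -1   0   0  -2  -1  -1   0   0   1   0]
 [  0   0  -2   0   0   0  -1   0  -1   0  -1   0  -1  -1   0   0  -1   0  -1   0   0   0  -1  -1  -1   1  -1  -1   0 
[... 781 characters left out ...]
 35  35  36  53  53  52  52  53  52  37  35  35  36  35  35  35  24  24  24  24   5]
 [  5  23  24  25  34  36  35  35  35  55  57  56  63  64  64  64  64  63  63  55  56  36  37  36  36  24  24  25  25   4]
 [  5  24  24  25  25  36  35  36  67  67  67  75  74  74  73  74  73  75  75  66  67  67 188  36  35  24  25  24  24   6]
 [  6  23  24  25  44  45  43  43  75  75  76  82  82  82  82  83  82  82  83  75  76  76  75  44  43  25  25  25  25   5]
 [ 92  23  25  25  44  44  92  91  92  94  92  91  93  92  84  82  91  91  91  92  93  92  92  92  45  44  24  24   5   6]
 [ 98  98  91  91  91  99  98  98  99  97  97  99  98  95  82  83  93  98  98  98  99  98  98  98  98  92  90  91  91  99]]
```

View pics/s3.png

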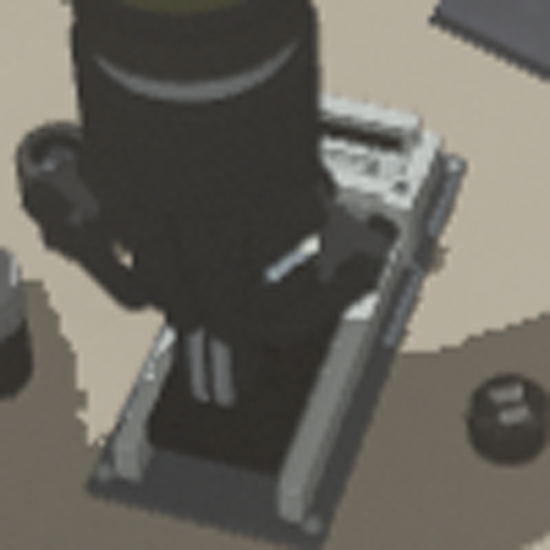

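```bash
python3 -m handwheel '[0,0,-0.3,0,255,0,0,-0.6,0,255,0,0,-0.6,0,255]'; python3 -m handwheel '[0,0,-0.2,0,255,0,0,-0.4,0,255,0,0,-0.4,0,255]';python3 - <<'E'
from h import *
s=sense();print(s["position"],s["ft_force"],s["ft_torque"],s["time_s"])
c=camera("wrist");K=np.array(c["intrinsics"]);T=np.array(c["extrinsics"])
u,v=np.meshgrid(np.arange(260,380,2),np.arange(200,270,1))
uv=np.stack([u.ravel(),v.ravel()],1).astype(float)
n=cv2.undistortPoints(uv[:,None],K,np.array(c["dist_coeffs"]))[:,0]
d=c["z_map"][v.ravel(),u.ravel()];
P=((np.c_[n,np.ones(len(n))]*d[:,None]-T[:3,3])@T[:3,:3])
Z=(P[:,2]*1000).reshape(u.shape).round().astype(int)
np.set_printoptions(linewidth=250)
print(Z[::3,::3])
E
```

```text
time_s: 6.12
position: [0.4719, -0.322, 0.0445]
eef_rot: [-0.0, -0.171, 0.985, 0.0]
ft_force: [-0.7, 0.7, -0.2]
opening: 0.0005
gripper_force: 0.0
time_s: 6.37
position: [0.4722, -0.3222, 0.0408]
eef_rot: [-0.0, -0.171, 0.985, 0.0]
ft_force: [-1.0, 1.4, 1.3]
opening: 0.0003
gripper_force: 0.2
[ 0.47221586 -0.32216621  0.04079248] [-1.02087013  1.43675312  1.34707953] [0.04758051 0.04497918 0.00783339] 6.3667
[[  7  11  11   5   6   5   5   6   6   5   6   6   5   6   6   6   6   8   8  10]
 [ 16  17  16   5   6   6   6   6   6   5   6   5   6   6   5   5   6  12  14  15]
 [ 23  23  21   5   6   6   5   6   6   5   6   5   5   5   5   6   6  15  20  21]
 [ 24  25  23   5   5   6   5   5   5   5   5   6   6   5   6   6   5  15  23  25]
 [ 25  24  23   4   5   6   5   5   5   6   5   5   6   7   5   5   5  16  25  24]
 [ 24  24  24   6   5   6   6   6   6   6   6   6   6   7   5   6   6  17  24  24]
 [ 24  25  24  28  26  28  26  25  27  27  27  27  26  26  26  26  27  17  25  25]
 [ 25  24  24  32  32  31  31  31  31  31  32  31  31  31  33  31  32  18  25  25]
 [ 25  25  34  35  35  3
[... 604 characters left out ...]
49  35  35  36  36  35  23  24  25]
 [ 25  24  26  35  36  35  43  44  51  51  51 178  51  43  34  35  36  23  25  25]
 [ 25  24  25  35  36  35  47  47  55  54  55  55  54  47  47  36  34  23  25  25]
 [ 25  25  25  35  36  36  49  50  58  57  57  58  57  49  51  36  35  23  25  25]
 [ 24  23  24  35  35  35  53  52  60  61  60  60  60  53  54  36  35  23  25  24]
 [ 24  25  24  35  35  35  57  57  64  63  63  64  64  56  56 178  36  24  24  24]
 [ 23  25  25  35  36  36  59  60  67  66  68  67  66  59  60  36  35  24  24  25]
 [ 25  25  25  35  36  63  62  61  70  69  70  70  69  62  62  36  36  24  25  26]
 [ 24  25  24  36  34  65  64  65  71  71  71  72  71  65  65  36  35  23  25  24]]
```

```bash
python3 -m handwheel '[0,0,-0.2,0,255,0,0,-0.2,0,255,0,0,-0.2,0,255]'; python3 -m handwheel '[0,0,-0.2,0,255,0,0,-0.2,0,255,0,0,-0.2,0,255]';  python3 -m handwheel '[0,0,-0.2,0,255,0,0,-0.2,0,255,0,0,-0.2,0,255]'
```

```text
time_s: 6.67
position: [0.4724, -0.3223, 0.0393]
eef_rot: [0.0, -0.171, 0.985, -0.0]
ft_force: [0.0, 1.2, 2.1]
opening: 0.0
gripper_force: 0.9
time_s: 6.92
position: [0.4725, -0.3224, 0.0374]
eef_rot: [0.0, -0.171, 0.985, -0.0]
ft_force: [-0.8, 0.1, 2.9]
opening: -0.0004
gripper_force: 1.9
time_s: 7.17
position: [0.4725, -0.3224, 0.0355]
eef_rot: [0.0, -0.171, 0.985, -0.0]
ft_force: [-0.6, 1.0, 5.5]
opening: 0.0001
gripper_force: 2.8
```

```bash
python3 -m handwheel '[0,0,-0.2,0,255,0,0,-0.4,0,255,0,0,-0.4,0,255,0,0,-0.4,0,255]'; cat > deck.py <<'E'
from h import *
s=sense();print(s["position"],s["ft_force"],s["time_s"])
c=camera("wrist");K=np.array(c["intrinsics"]);T=np.array(c["extrinsics"])
u,v=np.meshgrid(np.arange(260,380),np.arange(150,290))
uv=np.stack([u.ravel(),v.ravel()],1).astype(float)
n=cv2.undistortPoints(uv[:,None],K,np.array(c["dist_coeffs"]))[:,0]
P=((np.c_[n,np.ones(len(n))]*c["z_map"][v.ravel(),u.ravel()][:,None]-T[:3,3])@T[:3,:3])
a=np.radians(19.6);e=np.array([np.cos(a),np.sin(a)]);f=np.array([-e[1],e[0]])
D=P[:,:2]-s["position"][:2];L=D@e*1000;M=D@f*1000;z=P[:,2]*1000
m=(abs(M-8)<25)&(abs(abs(M)-17)<5)
for lo in range(-60,40,3):
    k=m&(L>lo)&(L<lo+3)
    if k.sum()>5:print(lo,[round(float(np.median(z[k&(M*g>0)])),1) if (k&(M*g>0)).sum()>3 else None for g in(-1,1)])
E
python3 deck.py
```

```text
time_s: 7.5
position: [0.4725, -0.3224, 0.032]
eef_rot: [0.0, -0.171, 0.985, -0.0]
ft_force: [-2.4, 1.3, 9.3]
opening: -0.0001
gripper_force: 4.5
[ 0.47246515 -0.32239102  0.03199986] [-2.35465499  1.27896566  9.29970822] 7.5
-54 [None, 0.1]
-51 [-0.4, -0.5]
-48 [-0.6, -0.4]
-45 [-0.6, -0.3]
-42 [-0.4, -0.4]
-39 [-0.3, -0.5]
-36 [-0.7, -0.3]
-33 [-0.3, -0.5]
-30 [3.9, 2.5]
-27 [5.7, 5.3]
-24 [5.3, 5.5]
-21 [5.6, 5.4]
-18 [18.0, 17.7]
-15 [25.9, 25.7]
-12 [70.4, 70.4]
-9 [26.8, 26.7]
-6 [42.6, 45.4]
-3 [26.7, 26.8]
0 [26.7, 26.8]
3 [26.1, 26.5]
6 [26.7, 26.8]
9 [26.6, 26.6]
12 [26.8, 28.0]
```

```bash
python3 -m handwheel '[0.38,0.13,0.15,0,255,0.75,0.27,0.15,0,255,1.13,0.4,0.15,0,255,1.13,0.4,0.15,0,255]';python3 -m handwheel '[0.38,0.13,0,0,255,0.75,0.27,0,0,255,0.94,0.34,0,0,255,0.94,0.34,0,0,255]'; python3 deck.py
```

```text
time_s: 7.88
position: [0.4826, -0.319, 0.0331]
eef_rot: [-0.001, -0.171, 0.985, -0.001]
ft_force: [-3.9, -0.9, 7.6]
opening: -0.0001
gripper_force: 4.9
time_s: 8.22
position: [0.4918, -0.3157, 0.0331]
eef_rot: [-0.002, -0.171, 0.985, -0.001]
ft_force: [-4.9, -1.5, 7.8]
opening: -0.0
gripper_force: 5.0
[ 0.49176886 -0.31572045  0.03308009] [-4.8772356  -1.53343812  7.82839891] 8.2167
-51 [0.4, 0.4]
-48 [5.5, 5.6]
-45 [5.6, 5.7]
-42 [5.8, 5.8]
-39 [5.6, 5.5]
-36 [5.5, 5.7]
-33 [5.6, 5.6]
-30 [9.4, 6.4]
-27 [13.6, 13.7]
-24 [13.9, 13.7]
-21 [13.8, 13.6]
-18 [22.3, 22.6]
-15 [27.6, 27.8]
-12 [71.8, 71.5]
-9 [27.7, 27.8]
-6 [43.3, 46.9]
-3 [27.9, 28.0]
0 [28.1, 27.8]
3 [27.7, 27.7]
6 [27.5, 27.8]
9 [27.7, 27.6]
12 [28.6, 32.0]
```

```bash
python3 -m handwheel '[0.38,0.13,0,0,255,0.75,0.27,0,0,255,1.13,0.4,0,0,255,1.13,0.4,0,0,255]';python3 -m handwheel '[0.38,0.13,0,0,255,0.75,0.27,0,0,255,0.94,0.34,0,0,255,0.94,0.34,0,0,255]'; python3 deck.py
```

```text
time_s: 8.6
position: [0.5033, -0.3116, 0.0331]
eef_rot: [-0.001, -0.171, 0.985, -0.001]
ft_force: [-4.1, -0.8, 7.9]
opening: -0.0
gripper_force: 5.0
time_s: 8.93
position: [0.5124, -0.3083, 0.0331]
eef_rot: [-0.002, -0.171, 0.985, -0.001]
ft_force: [-5.0, -1.1, 7.8]
opening: 0.0003
gripper_force: 5.0
[ 0.51243207 -0.30828856  0.03307617] [-5.03377313 -1.09322232  7.81586852] 8.9333
-54 [5.5, 5.5]
-51 [13.0, 12.7]
-48 [13.8, 13.9]
-45 [13.6, 13.6]
-42 [13.6, 13.8]
-39 [13.8, 13.8]
-36 [13.8, 13.7]
-33 [13.5, 13.7]
-30 [13.7, 13.7]
-27 [13.6, 13.7]
-24 [13.8, 13.7]
-21 [13.6, 13.7]
-18 [22.4, 22.6]
-15 [27.6, 27.7]
-12 [71.4, 71.3]
-9 [27.9, 27.9]
-6 [42.6, 47.3]
-3 [28.1, 28.0]
0 [27.6, 27.8]
3 [27.8, 27.7]
6 [27.7, 27.5]
9 [27.4, 27.4]
12 [28.3, 31.6]
```

```bash
python3 -m handwheel '[0.28,0.1,0,0,255,0.57,0.2,0,0,255,0.75,0.27,0,0,255,0.75,0.27,0,0,255]';python3 -m handwheel '[0.28,0.1,0,0,255,0.47,0.17,0,0,255,0.47,0.17,0,0,255]'; python3 deck.py | sed -n '1p;/^-2[14] /p;/^-1[58] /p;/^9/p;/^12/p'
```

```text
time_s: 9.32
position: [0.5181, -0.3059, 0.0325]
eef_rot: [-0.003, -0.171, 0.985, -0.001]
ft_force: [-7.8, -2.5, 7.4]
opening: 0.0001
gripper_force: 5.3
time_s: 9.57
position: [0.523, -0.3039, 0.0324]
eef_rot: [-0.003, -0.171, 0.985, -0.001]
ft_force: [-6.1, -1.8, 6.3]
opening: 0.0002
gripper_force: 5.0
[ 0.52301888 -0.30393629  0.03242257] [-6.07880125 -1.84365871  6.29819708] 9.5667
-24 [13.2, 12.9]
-21 [13.1, 13.2]
-18 [21.8, 21.6]
-15 [27.0, 27.1]
9 [27.1, 27.0]
12 [29.1, 31.1]
```

```bash
for i in 1; do python3 -m handwheel '[0.28,0.1,0,0,255,0.47,0.17,0,0,255,0.47,0.17,0,0,255]';done;python3 -m handwheel '[0.28,0.1,0,0,255,0.47,0.17,0,0,255,0.47,0.17,0,0,255]'; python3 deck.py | sed -n '1p;/^-2[14] /p;/^-1[58] /p;/^9/p;/^12/p'
```

```text
time_s: 9.87
position: [0.5271, -0.3024, 0.0323]
eef_rot: [-0.004, -0.171, 0.985, -0.001]
ft_force: [-7.6, -3.6, 7.4]
opening: 0.0001
gripper_force: 6.8
time_s: 10.12
position: [0.5272, -0.3022, 0.0322]
eef_rot: [-0.008, -0.17, 0.985, -0.002]
ft_force: [-17.8, -7.7, 12.5]
opening: -0.0003
gripper_force: 11.3
[ 0.52722216 -0.30221949  0.03216281] [-17.77248736  -7.72881092  12.46043317] 10.1167
-24 [12.7, 12.8]
-21 [12.8, 12.8]
-18 [21.8, 21.6]
-15 [26.8, 26.6]
9 [26.6, 26.9]
12 [27.8, 31.4]
```

```bash
python3 -m handwheel '[-0.2,-0.07,0,0,255,-0.35,-0.12,0,0,255,-0.35,-0.12,0.3,0,255,-0.35,-0.12,0.6,0,255,-0.35,-0.12,0.6,0,255]'; python3 deck.py | sed -n '1p;/^-2[14] /p;/^-1[58] /p;/^9/p;/^12/p'
```

```text
time_s: 10.58
position: [0.5274, -0.3014, 0.0372]
eef_rot: [-0.004, -0.171, 0.985, 0.0]
ft_force: [-7.1, -4.0, -1.8]
opening: -0.0001
gripper_force: 4.0
[ 0.52737771 -0.30144081  0.03720202] [-7.14839889 -3.99031914 -1.76896929] 10.5833
-24 [13.3, 13.3]
-21 [13.3, 13.4]
-18 [28.0, 26.5]
-15 [32.4, 32.3]
9 [31.2, 31.0]
12 [34.7, 35.0]
```

```bash
python3 -m handwheel '[-0.1,-0.03,0,0,255,-0.2,-0.07,0,0,255,-0.3,-0.1,0,0,255,-0.3,-0.1,0,0,255]'; python3 deck.py | sed -n '1p;/^-2[14] /p;/^-1[58] /p;/^-[03]/p;/^[0369]/p;/^12/p'
```

```text
time_s: 10.97
position: [0.5273, -0.3016, 0.0379]
eef_rot: [-0.001, -0.171, 0.985, 0.001]
ft_force: [-4.4, -1.3, -1.6]
opening: 0.0001
gripper_force: 2.3
[ 0.52734103 -0.30161088  0.03787546] [-4.40055222 -1.33040794 -1.5900208 ] 10.9667
-39 [13.8, 13.6]
-36 [13.7, 13.7]
-33 [13.9, 13.7]
-30 [13.7, 13.9]
-24 [13.7, 13.7]
-21 [13.8, 13.8]
-18 [27.1, 26.5]
-15 [32.2, 32.4]
-3 [32.1, 32.0]
0 [31.7, 31.6]
3 [31.6, 31.4]
6 [31.1, 31.4]
9 [31.1, 31.0]
12 [33.6, 35.2]
```

```bash
python3 -m handwheel '[-0.1,-0.03,0,0,255,-0.2,-0.07,0,0,255,-0.3,-0.1,0,0,255,-0.3,-0.1,0,0,255]'; python3 deck.py | sed -n '1p;/^-2[14] /p;/^-1[58] /p;/^-[03]/p;/^[0369]/p;/^1[25]/p'
```

```text
time_s: 11.35
position: [0.5272, -0.3031, 0.0394]
eef_rot: [0.001, -0.172, 0.985, -0.0]
ft_force: [-1.4, -0.6, 0.2]
opening: -0.0005
gripper_force: 0.3
[ 0.52720559 -0.30310273  0.03938539] [-1.36155507 -0.61152201  0.21262373] 11.35
-39 [16.0, 16.0]
-36 [16.3, 15.9]
-33 [16.0, 16.1]
-30 [16.1, 16.2]
-24 [16.2, 16.0]
-21 [16.3, 16.1]
-18 [25.4, 24.6]
-15 [30.1, 30.2]
-3 [30.3, 30.3]
0 [30.4, 30.2]
3 [30.7, 30.3]
6 [30.4, 30.2]
9 [30.1, 30.1]
12 [33.3, 35.0]
15 [None, 38.7]
```

```bash
python3 -m handwheel '[-0.1,-0.03,0.2,0,255,-0.2,-0.07,0.8,0,255,-0.2,-0.07,3,0,255,-0.2,-0.07,6,0,255,-3,-1,9,0,255,-6,-2,11,0,255,-8,-3,11,0,255,-8,-3,11,0,255]'; python3 - <<'E'
from h import *
a=np.radians(19.6);e=np.array([np.cos(a),np.sin(a)]);f=np.array([-e[1],e[0]])
for n,lim in(("wrist",None),("top",None)):
    c=camera(n);cv2.imwrite(f"pics/{n}9.png",c["color"])
    for q,z in(("thumb_step",.031),("carrier_nose",.024),("dock_stop",.02),("hold_bar",.031),("dock",0)):
        for b in landmark_of(n,q)[:3]:
            p=at_z(c,b["at"],z);
            if abs(p[0]-.54)<.12 and abs(p[1]+.3)<.06:print(n,q,round(b["score"],2),np.round(b["at"]),p.round(4),"along",round(float((p[:2]-[.537,-.3])@e),4))
    K=np.array(c["intrinsics"]);T=np.array(c["extrinsics"])
    u,v=np.meshgrid(np.arange(640),np.arange(400));uv=np.stack([u.ravel(),v.ravel()],1).astype(float)
    m=cv2.undistortPoints(uv[:,None],K,np.array(c["dist_coeffs"]))[:,0]
    P=((np.c_[m,np.ones(len(m))]*c["z_map"].ravel()[:,None]-T[:3,3])@T[:3,:3])
    D=P[:,:2]-[.537,-.3];L=D@e*1000;M=D@f*1000;z=P[:,2]*1000
    print(n,[(lo,round(float(np.median(z[(L>lo)&(L<lo+4)&(abs(M)<15)])),1)) for lo in range(-120,100,4) if ((L>lo)&(L<lo+4)&(abs(M)<15)).sum()>3])
E
```

```text
time_s: 12.07
position: [0.4437, -0.3348, 0.1516]
eef_rot: [0.001, -0.17, 0.985, -0.002]
ft_force: [-0.9, -0.2, -0.2]
opening: -0.0003
gripper_force: 0.0
wrist dock_stop 0.65 [318. 337.] [ 0.6119 -0.2761  0.02  ] along 0.0785
wrist hold_bar 0.71 [321. 321.] [ 0.5807 -0.2839  0.031 ] along 0.0466
wrist [(-120, 242.9), (-116, 226.4), (-112, 204.0), (-108, 177.0), (-104, 183.0), (-100, 6.6), (-96, 183.5), (-92, 192.2), (-88, 6.1), (-84, 5.8), (-80, 5.8), (-76, 15.3), (-72, 16.0), (-68, 16.3), (-64, 16.1), (-60, 16.2), (-56, 16.4), (-52, 16.2), (-48, 16.0), (-44, 16.1), (-40, 16.2), (36, 31.2), (40, 38.5), (44, 42.5), (48, 42.5), (52, 41.9), (56, 36.1), (60, 35.2), (64, 33.9), (68, 32.8)]
top [(-120, 637.3), (-116, 627.8), (-112, 627.3), (-108, 627.3), (-104, 627.1), (-100, 626.8), (-96, 626.8), (-92, 626.8), (-88, 626.8), (-84, 626.6), (-80, 626.6), (-76, 626.0), (-72, 625.7), (-68, 624.5), (-64, 628.2), (-60, 627.7), (-56, 625.5), (-52, 623.3), (-48, 619.6), (-44, 613.4)]
```

```bash
python3 -m handwheel '[-4,8,6,0,255,-6,16,8,0,255,-6,20,8,0,255,-6,25,8,0,255,-6,25,8,0,255,-6,25,8,0,255,-6,25,8,0,255,-6,25,8,0,255]'; python3 - <<'E'
from h import *
a=np.radians(19.6);e=np.array([np.cos(a),np.sin(a)]);f=np.array([-e[1],e[0]])
ims=[]
for n in("top","scene"):
    c=camera(n);ims.append(c["color"])
    for q,z in(("thumb_step",.031),("carrier_nose",.024),("dock_stop",.02),("hold_bar",.031),("dock",0)):
        for b in landmark_of(n,q)[:3]:
            p=at_z(c,b["at"],z);
            if abs(p[0]-.54)<.12 and abs(p[1]+.3)<.06:print(n,q,round(b["score"],2),np.round(b["at"]),p.round(4),"along",round(float((p[:2]-[.537,-.3])@e),4))
    K=np.array(c["intrinsics"]);T=np.array(c["extrinsics"])
    u,v=np.meshgrid(np.arange(640),np.arange(400));uv=np.stack([u.ravel(),v.ravel()],1).astype(float)
    m=cv2.undistortPoints(uv[:,None],K,np.array(c["dist_coeffs"]))[:,0]
    P=((np.c_[m,np.ones(len(m))]*c["z_map"].ravel()[:,None]-T[:3,3])@T[:3,:3])
    D=P[:,:2]-[.537,-.3];L=D@e*1000;M=D@f*1000;z=P[:,2]*1000
    print(n,[(lo,round(float(np.median(z[(L>lo)&(L<lo+3)&(abs(M)<15)])),1)) for lo in range(-110,110,3) if ((L>lo)&(L<lo+3)&(abs(M)<15)).sum()>3])
A=cv2.resize(ims[0][155:255,255:345],(400,444),interpolation=2);B=cv2.resize(ims[1][180:280,255:345],(400,444),interpolation=2)
cv2.imwrite("pics/end.png",np.hstack([A,B]))
E
```

```text
time_s: 13.33
position: [0.385, -0.0793, 0.2298]
eef_rot: [0.001, -0.174, 0.985, 0.001]
ft_force: [0.6, -0.4, 0.2]
opening: 0.0004
gripper_force: 0.0
top thumb_step 0.91 [298. 203.] [ 0.5395 -0.2926  0.031 ] along 0.0048
top carrier_nose 0.58 [289. 175.] [ 0.6121 -0.2776  0.024 ] along 0.0783
top dock_stop 0.85 [288. 178.] [ 0.6074 -0.2742  0.02  ] along 0.075
top hold_bar 0.86 [291. 187.] [ 0.5805 -0.2793  0.031 ] along 0.0479
top hold_bar 0.44 [286. 175.] [ 0.6114 -0.2702  0.031 ] along 0.0801
top dock 0.61 [303. 208.] [ 0.5324 -0.3027  0.    ] along -0.0052
top [(-110, 0.6), (-107, 0.1), (-104, 0.5), (-101, 0.9), (-98, 5.1), (-95, 5.9), (-92, 6.3), (-89, 6.0), (-86, 6.5), (-83, 6.2), (-80, 6.8), (-77, 17.1), (-74, 16.8), (-71, 17.6), (-68, 17.0), (-65, 17.2), (-62, 17.2), (-59, 16.7), (-56, 17.1), (-53, 17.2), (-50, 16.6), (-47, 17.3), (-44, 16.6), (-41, 17.9), (-38, 17.4), (-35, 16.4), (-32, 16.0), (-29, 26.4), (-26, 30.5), (-23, 31.3), (-20, 31.4), (-17, 30.8), (-14, 30.7), (-11, 31.2), (-8, 31.8), (-5, 31.1), (-2, 31.7), (1, 36.7), (4, 39.2), (7, 39.6), (10, 38.3), (13, 36.5), 
[... 855 characters left out ...]
(-77, 5.6), (-74, 15.0), (-71, 16.1), (-68, 14.4), (-65, 15.1), (-62, 15.7), (-59, 16.0), (-56, 15.7), (-53, 15.4), (-50, 15.5), (-47, 14.3), (-44, 15.4), (-41, 14.9), (-38, 15.8), (-35, 15.8), (-32, 22.2), (-29, 26.6), (-26, 29.4), (-23, 30.6), (-20, 29.2), (-17, 30.1), (-14, 30.1), (-11, 28.8), (-8, 29.8), (-5, 29.5), (-2, 33.0), (1, 37.4), (4, 37.7), (7, 36.7), (10, -756.1), (13, 34.0), (16, 32.7), (19, -364.4), (22, 28.6), (25, 29.9), (28, 29.2), (31, 29.6), (34, 30.4), (37, 36.1), (40, 41.3), (43, 41.6), (46, 41.7), (49, 41.5), (52, -757.1), (55, 34.9), (58, -756.8), (61, 33.4), (64, 30.6), (67, 32.5), (70, 32.5), (73, -757.5), (76, 29.5), (79, 30.7), (82, 32.1), (85, 34.2), (88, 35.3)]
```

View pics/end.png

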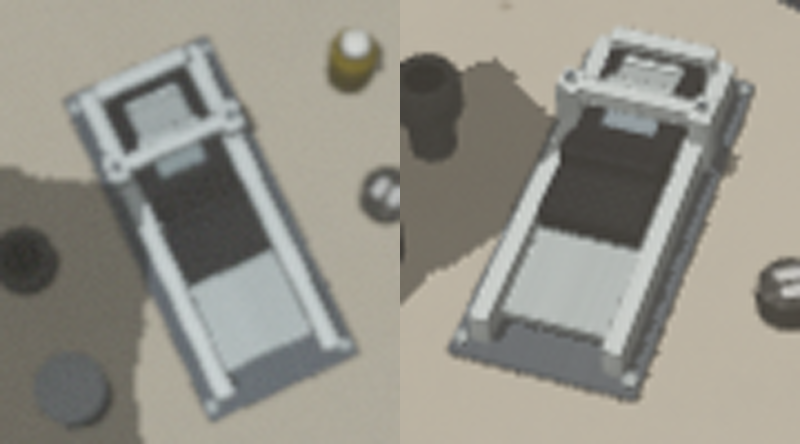

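```bash
python3 -c "
from plant import *
print(job_done())"
```

```text
the job is handed in; nothing more can be done
None
```

The job is handed in. The carrier was pressed down, pushed under the bar until contact force rose to about 19 N, and let go. The last images show it level with its nose at the end stop, the bed about 5–6 mm down and the arm clear. I saw no result from the judging.

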